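Open the chiller's filler for topping up

ROBOT

A 6-joint arm with a two-finger parallel gripper is mounted at the origin on the work surface. World frame = base frame: x ahead of the robot, y to its left, z up, the work surface at z = 0. Lengths are in m, angles in degrees, forces in N, time in s.
With the tool pointing down it reaches from about 0.275 to 1 m from the base axis. Payload 8.4 kg.
Tool frame: the origin (TCP) lies between the finger pads; the fingertips stand 8 mm ahead of it and the grasp point (between the pads) lies 11 mm behind it; z points along the fingers, y is the line along which they close (so a half turn about z gives the same grasp; the last joint's range is limited). The gripper opens to 85 mm and grips with 20 to 120 N. Pads are 22 mm wide; open, the fingers measure 114 mm over their backs; the gripper's body (76 mm by 85 mm) begins 54 mm behind the grasp point. The pads swing forward as they close: fully open they stand 13 mm farther back than shut.
Start: joints at [-0.138, 20.225, 93.587, -0, 66.188, -0.138], TCP at [0.625, -0, 0.239] pointing down, gripper open.
Joint ranges: [-150.9, 150.9], [-52.94, 120.26], [3.33, 152.33], [-74.26, 254.26], [0, 154.13], [-172.89, 172.89]. Speed limits (degrees/s): [127.2, 127.2, 159.86, 180, 180, 180].

INTERFACE

Orientations are given as [roll, pitch, yaw] about the fixed x, y, z axes, in that order (R = Rz(yaw) Ry(pitch) Rx(roll)).
In Python, from rig import arm, vision gives the robot as it stands.
- The arm moves only by the tool move_arm, never from a script. Its argument "commands" is a list of rows, each an object of numbers: "jaw": the closure in counts, from 0 (fully open) to 255 (shut); "tx", "ty", "tz": the shift along the tool's x, y, z in m; "yaw": the turn about the tool's z in rad. In form: [{"jaw": .., "tx": .., "ty": .., "tz": .., "yaw": ..}, ...]. A call has 1 to 10 rows; each row shifts and turns the commanded pose from where the row before left it, along the tool's axes as they then stand; what a row does not reach is not made up. A row lasts 1/12 s, in which the tool goes at most 41.7 mm and 7.16 degrees, less where a joint would pass 70% of its speed; a pose out of reach is approached as far as the arm can. A call with a gripper value outside its range is refused whole. The fingers move at their own pace and stop on an object; the grip force is fixed at half the most. Time passes only in rows, so rows that do not move let the fingers close. It gives the time, the measured TCP pose, the force, the opening and the grip force at its end, in the units of the state.
- arm.observe(): the state, without advancing time (a new reading comes with each control period).
- vision.read_camera(name): name is "scene" or "side" or "wrist"; returns the picture (384x512x3 uint8, blue, green, red); there is no depth.
- vision.get_calibration(name): a dict with "mtx" (3x3 intrinsics, pixels), "R" (3x3) and "t" (3): a world point X has camera coordinates R X + t; the wrist camera has in their place "tool_from_camera" (4x4, takes a point from camera to tool coordinates, whose origin is the TCP and whose axes are the flange's). Camera axes: x right, y down, z forward; pixel columns grow to the right and rows downward; lengths in m; the calibration is good to about 2 mm. The wrist camera is an equidistant fisheye: a pixel r from the principal point sees the ray r / f radians off the axis. A picture is of the moment at which its call begins: read the wrist's pose just before it. get_calibration takes no time and is no camera call.
- arm.hand_in(): hands the job in; it is judged then, once.
The state is a dict: "time_s": time; "qpos": joint angles; "qvel": joint speeds; "effort": joint torques, N m; "eef_pos": TCP position; "tcp_rot": TCP orientation; "ft_force": force on the tool from outside, world axes, zero at the start; "wrist_torque": the same for the moment, N m; "opening": opening from 0.0 (shut) to 1.0 (fully open); "finger_force": force on a finger pad.
Only numpy, scipy, OpenCV 4.12 (cv2) and the standard library are available. Lean on these libraries where they do the work, as an engineer would, in place of code of your own. Each camera call takes 0.05 s, during which the arm holds its last target. There are 200 camera calls.

TASK

The bench chiller needs topping up. Switch it off at its rocker switch, then lift the flap by its pull loop and turn it right back until it stays open by itself, unscrew the filler cap underneath (anticlockwise) and set the cap down, without dropping it, flat in the steel tray beside the funnel with its grip bar up. Leave the glassware, bottles and other things on the bench as they are.

Things in the scene. Friction and masses are not known exactly. Their poses are not given: they have to be found in the camera images.
- chiller: White and grey bench chiller, 380 mm wide (its y), 260 mm deep (x), fixed; origin at the centre of its underside; x from its front (robot side) to its back, y to its left. Its right part (y below -48 mm) is a grey console 95 mm high, the rest a white block 140 mm high. A 6 mm grey flap covers a well in the block's top; the filler neck with its cap stands in the well
- rocker_push (a point): Where to push the rocker switch: on top of its raised (front, chiller -x) end, 20 mm from the pivot. Black rocker, 56 mm long along chiller x, 30 mm wide, on the console at chiller x -25, y -145 mm. The point lies about 13 mm above the console and goes down about 8 mm, to 5 mm above the console, as the rocker tips over
- rocker (a joint): The rocker switch: 0 = on (running), 0.4 rad = off (stop). Over-centre: about 4 to 5 N straight down on the raised end tips it; past 0.2 rad it snaps over by itself and stays
- flap (a joint): Opening angle of the flap: 0 = shut, 2.75 rad = right back against its stop. Damped hinge, 160 g: let go below about 1.5 rad it falls shut, beyond about 1.75 rad it falls gently open to its stop in about 1 s, and then leans out over the chiller's left side, its end up to 75 mm above the block's top
- pull_loop (a point): Middle of the round bar (11 mm thick, 76 mm long along chiller x) of the flap's D-shaped pull loop, which juts out to the chiller's right over the console. With the flap shut: 146 mm above the bench, 51 mm above the console; 35 mm between bar and block, and bar and flap, for a finger. It moves with the flap on a circle of 176 mm radius about the hinge
- flap_hinge (a point): Middle of the flap's hinge line, 146 mm above the bench, on the left side of the well (chiller y +86 mm); the hinge line is parallel to the chiller's x axis. The flap's loop end swings up and over towards chiller +y
- filler_neck (a point): Centre of the top of the white filler neck (40 mm diameter), 108 mm above the bench, 22 mm above the well's floor. The well round it is 120 by 120 mm, square to the chiller, 54 mm deep. Fixed
- cap: Black screw cap, 64 mm diameter, 90 g; origin at the centre of its lower rim (90 mm above the bench when on the neck), z up. Disc top 23 mm above the origin; on it a grip bar along cap x, 60 long, 14 thick, 24 mm high. Home: cap yaw = chiller yaw. Found 0 to 0.35 rad undone; comes free upwards (18 mm to clear the neck) at 2.1 to 2.5 rad anticlockwise from home; stop at 2.55 rad
- tray: Shallow stainless tray on the bench to the left or right of the chiller, outside 240 mm (its x) by 170 mm (its y), 22 mm high, walls and floor 5 mm; origin at the centre of its underside. Fixed. The funnel stands in the half towards tray -x; the +x half is free
- funnel: White funnel, 82 mm diameter, 88 mm high, standing mouth down in the tray; origin at the centre of its underside. Bystander
- stirrer: Grey stirring hotplate, 250 mm (its x) by 160 mm by 96 mm high, on the side of the chiller where the tray is not; origin at the centre of its underside. Fixed
- beaker: Glass beaker, 72 mm diameter, 85 mm high, on the stirrer; origin at the centre of its underside. Bystander
- amber_bottle: Amber bottle, 72 mm diameter, 160 mm high, at the back of one side; origin at the centre of its underside. Bystander
- solvent_bottle: White bottle, 72 mm diameter, 150 mm high, at the back of the other side; origin at the centre of its underside. Bystander
- jar: White jar, 68 mm diameter, 75 mm high, near the front on one side; origin at the centre of its underside. Bystander
- dish: Flat glass dish with lid, 58 mm diameter, 17 mm high, on the back part of the chiller's console; origin at the centre of its underside. Bystander
- spatula: Steel lab spatula, 180 mm long, lying flat on the bench near the front on the other side; origin at its middle. Bystander

How it is judged (in metres and radians):
On the way, in this order (a step that is already met when the one before it is completed fails the run):
1. the chiller is switched off at the rocker, the flap still shut (value of joint rocker above 0.3 rad and value of joint flap below 0.3 rad), for 0.2 s.
2. the flap is turned right back, with the cap still on its neck (value of joint flap above 2.3 rad and height (world z) of cap below 0.1 m and horizontal distance between cap and filler_neck below 0.01 m), for 0.2 s.
3. the cap is off the neck (height (world z) of cap above 0.115 m).
At the end, for the whole second after the job is handed in: The rocker is off (past 0.3 rad), the flap is open past 2.3 rad, and the cap stands flat on the tray's floor inside its walls, grip bar up (within 0.12 rad of upright), at rest (value of joint rocker above 0.3 rad and value of joint flap above 2.3 rad and x of cap in the frame of tray between -0.1 and 0.1 m and y of cap in the frame of tray between -0.07 and 0.07 m and z of cap in the frame of tray between 0.001 and 0.009 m and angle between cap's own z axis and vertical below 0.12 rad and linear speed of cap below 0.02 m/s); the robot touches nothing.
It fails at once if the cap is dropped or thrown: faster than 0.6 m/s with no finger on it (linear speed of cap above 0.6 m/s and contact force between the fingers and cap below 0.1 N).
It fails at once if a bystander is knocked over or shoved: moved more than 40 mm or tipped by more than 0.5 rad (distance of any of funnel, beaker, amber_bottle, solvent_bottle, jar, dish, spatula from where it was at the start of the episode above 0.04 m or angle between any of funnel, beaker, amber_bottle, solvent_bottle, jar's own z axis and vertical above 0.5 rad).
It also fails if it takes over 72 s, if anything falls off the work surface, if the arm or the gripper's body presses on something with over 40 N, if the wrist force passes 120 N, or if a joint passes its speed limit or range.

## Working session

There is one attempt and no reset: what is moved stays moved. The work goes in short steps, Python scripts to look and compute and a tool call to move; the robot and the scene stay as the last step left them, time stands still between calls to the robot, and variables do not carry over. Pictures are saved under pics/ and viewed, at most 10 in all, crops included, and the job is handed in when it is done.

Besides the shell and the picture viewer there is one more tool, called after "Request:" by a JSON object that holds its "name" and its "arguments". move_arm: Moves the arm, as the interface text tells. Its arguments: {"type":"object","properties":{"commands":{"type":"array","items":{"type":"object","properties":{"jaw":{"type":"number"},"tx":{"type":"number"},"ty":{"type":"number"},"tz":{"type":"number"},"yaw":{"type":"number"}}}}},"required":["commands"]}

```bash
mkdir -p pics; ls; python3 - <<'E'
from rig import arm, vision
import cv2,numpy as np
s=arm.observe();print(s)
for n in("scene","side","wrist"):
    c=vision.get_calibration(n);print(n,{k:np.round(v,4).tolist() for k,v in c.items()})
    cv2.imwrite(f"pics/{n}0.png",vision.read_camera(n))
a=cv2.imread("pics/scene0.png");b=cv2.imread("pics/side0.png")
cv2.imwrite("pics/a.png",cv2.resize(a,(800,600)));cv2.imwrite("pics/b.png",cv2.resize(b,(800,600)))
E
```

```text
pics
{'time_s': 0.0, 'qpos': array([-1.37193037e-01,  2.02610535e+01,  9.36303583e+01, -2.59327282e-03,
        6.61859730e+01, -1.38471131e-01]), 'qvel': array([-0.03650895,  0.09479232,  0.02164466,  0.04738615,  0.05015819,
        0.10061561]), 'effort': array([-2.03471049e-03, -6.05236173e+01, -3.42063046e+01, -2.62302356e-04,
        9.48130677e-03,  3.61521288e-06]), 'eef_pos': array([ 6.24534613e-01, -9.28726481e-06,  2.38567706e-01]), 'tcp_rot': array([-1.79922610e+02,  2.18403885e-03,  9.00023283e+01]), 'ft_force': array([-0.31218013, -0.34290928, -0.7094987 ]), 'wrist_torque': array([-0.01124308, -0.02931257, -0.04147841]), 'finger_force': 0.0, 'opening': 1.0000333556860515}
scene {'mtx': [[384.3524, 0.0, 257.3726], [0.0, 384.3524, 184.8263], [0.0, 0.0, 1.0]], 'R': [[-0.358, 0.9335, 0.0205], [0.6655, 0.2705, -0.6957], [-0.655, -0.2354, -0.718]], 't': [0.1434, -0.2249, 1.404]}
side {'mtx': [[477.627, 0.0, 253.4364], [0.0, 477.627, 190.4638], [0.0, 0.0, 1.0]], 'R': [[-0.8493, -0.5279, 0.0035], [-0.3317, 0.5285, -0.7814], [0.4107, -0.6648, -0.624]], 't': [0.4216, 0.252, 1.4586]}
wrist {'mtx': [[297.3186, 0.0, 255.8352], [0.0, 297.3186, 188.1439], [0.0, 0.0, 1.0]], 'tool_from_camera': [[-0.0008, -0.9571, -0.2898, 0.0758], [1.0, -0.0008, -0.0003, -0.0002], [0.0001, -0.2898, 0.9571, -0.1346], [0.0, 0.0, 0.0, 1.0]]}
```

View pics/a.png

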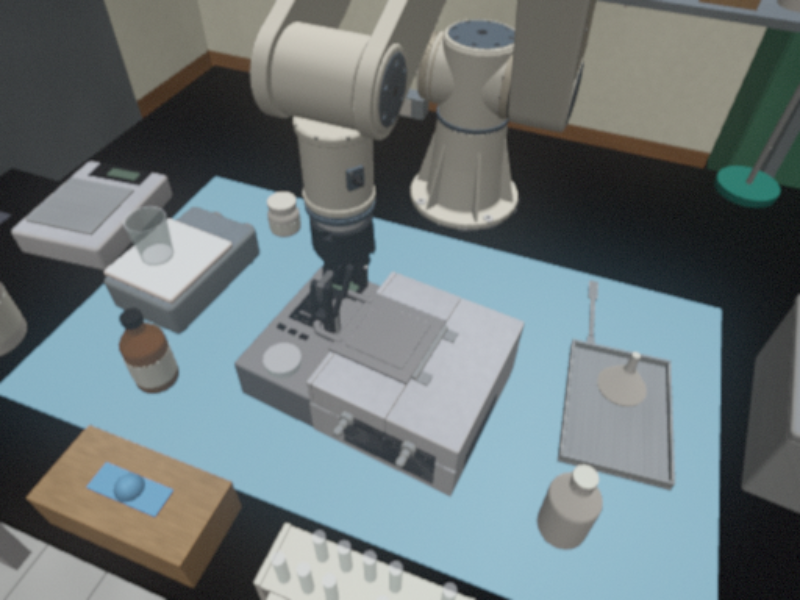

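View pics/b.png

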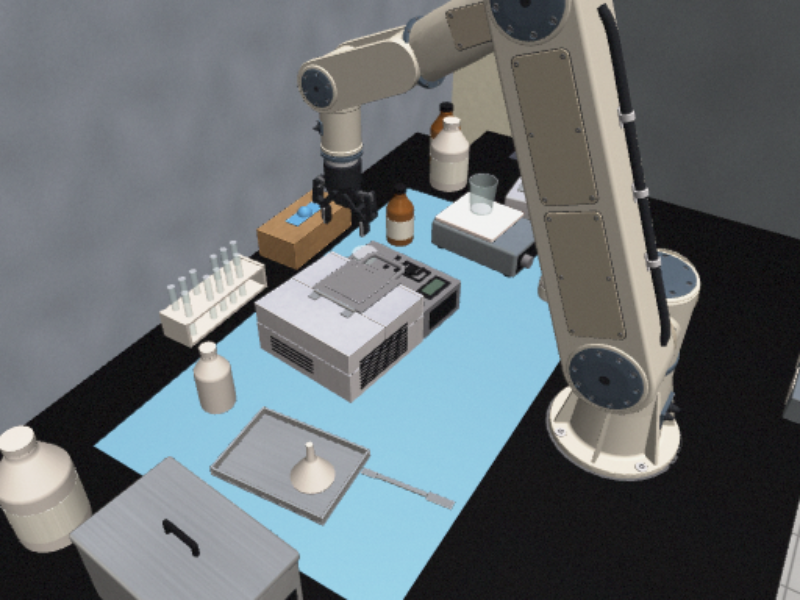

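The scene view (800-wide) shows the chiller in the middle (block's front-left top corner at about 523,325). The tray with the funnel is at right (570–670, 345–480), which is robot +y, and the stirrer is at left. Next I'll look at enlarged crops.

```bash
python3 - <<'E'
import cv2,numpy as np
a=cv2.imread("pics/scene0.png")[165:320,145:345];b=cv2.imread("pics/side0.png")[140:260,155:305]
cv2.imwrite("pics/c.png",cv2.resize(a,None,fx=3.87,fy=3.87,interpolation=cv2.INTER_CUBIC))
w=cv2.imread("pics/wrist0.png");cv2.imwrite("pics/w.png",cv2.resize(w,(800,600)))
cv2.imwrite("pics/d.png",cv2.resize(b,None,fx=5,fy=5,interpolation=cv2.INTER_CUBIC))
E
```

```text
(no output)
```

View pics/w.png

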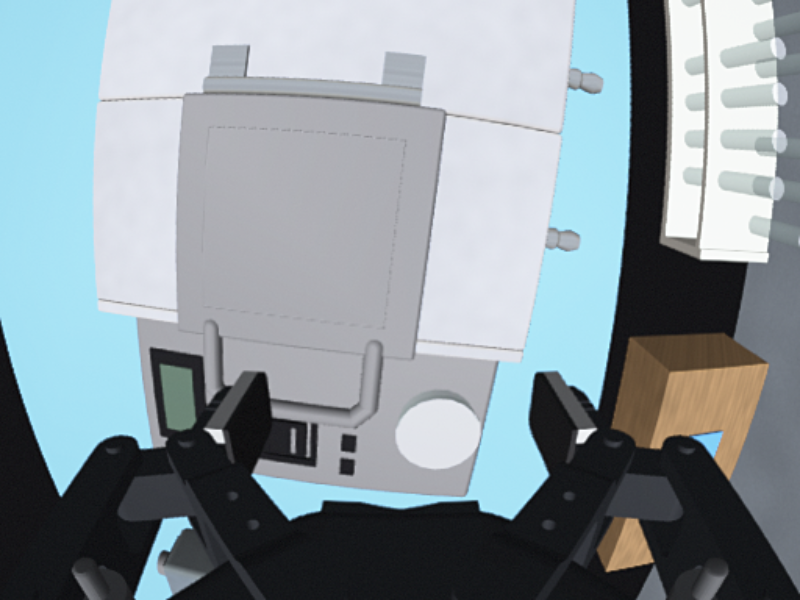

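View pics/d.png

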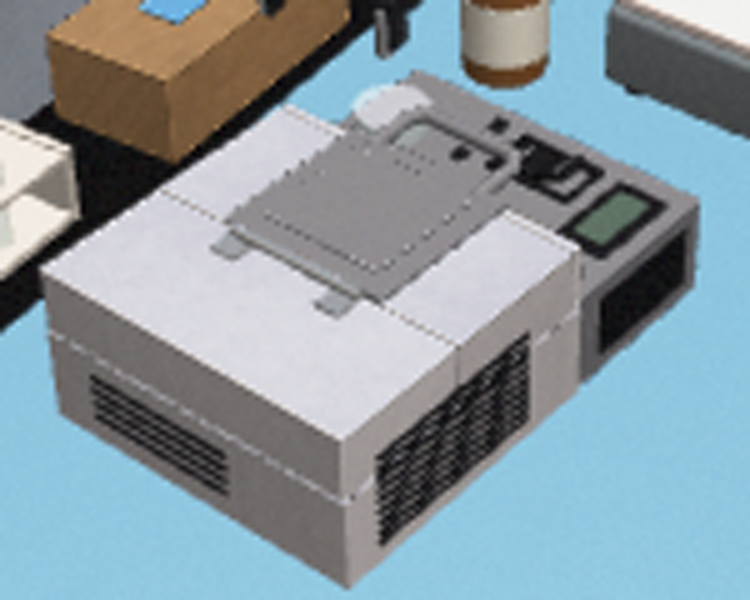

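The wrist view shows the flap and loop (bar 270–360, 412), with the rocker at about (287,440) and the dish at (437,430). The side crop shows the block's top corners at (43,272), (343,440) and (578,245). Next I'll fit the poses.

```bash
cat > h.py <<'E'
import numpy as np,cv2
from rig import arm,vision
from scipy.spatial.transform import Rotation as Ro
def ray(n,uv,s=None):
    c=vision.get_calibration(n);K=c["mtx"];p=np.array([(uv[0]-K[0,2])/K[0,0],(uv[1]-K[1,2])/K[1,1]])
    if n!="wrist":
        R=np.array(c["R"]);return -R.T@np.array(c["t"]),R.T@np.r_[p,1]
    r=np.hypot(*p);d=np.r_[p/max(r,1e-9)*np.sin(r),np.cos(r)]
    T=np.array(c["tool_from_camera"]);Rt=Ro.from_euler("xyz",s["tcp_rot"],degrees=True).as_matrix()
    return np.array(s["eef_pos"])+Rt@T[:3,3],Rt@T[:3,:3]@d
def hit(n,uv,z,s=None):
    o,d=ray(n,uv,s);return (o+d*(z-o[2])/d[2])[:2]
def fit(model,pts):  # rigid 2D: world=R model+t
    m=np.array(model,float);p=np.array(pts);a=m-m.mean(0);b=p-p.mean(0)
    th=np.arctan2((a[:,0]*b[:,1]-a[:,1]*b[:,0]).sum(),(a*b).sum())
    R=np.array([[np.cos(th),-np.sin(th)],[np.sin(th),np.cos(th)]])
    t=p.mean(0)-R@m.mean(0);return th,t,np.round((p-m@R.T-t)*1000,1)
E
python3 - <<'E'
from h import *
s=arm.observe()
sc=lambda x,y:((x+.5)/5+155-.5,(y+.5)/5+140-.5)
f=lambda x,y:((x+.5)/1.5625-.5,(y+.5)/1.5625-.5)
P=[((.13,.19),hit("side",sc(43,272),.14)),((-.13,.19),hit("side",sc(343,440),.14)),((-.13,-.048),hit("side",sc(578,245),.14)),
((-.13,-.048),hit("wrist",f(98,300),.14,s)),((.13,-.048),hit("wrist",f(522,351),.14,s))]
m,p=zip(*P);print(np.round(p,4))
for k in(slice(0,3),slice(0,5)):
    th,t,r=fit(m[k],p[k]);print(th,t,r.tolist())
pts=[hit("side",f(*q),.022) for q in((265,409),(369,452),(322,521),(211,468))]
pts2=[hit("scene",f(*q),.022) for q in((672,482),(558,465),(573,343),(669,358))]
print(np.round(pts,3).tolist(),np.round(pts2,3).tolist())
for nm,q,z in(("loop bar wrist",(313,412),.146),("rocker",(290,440),.10)):print(nm,hit("wrist",f(*q),z,s))
print("funnel",hit("side",f(311,482),.0))
E
```

```text
[[ 0.7137  0.1996]
 [ 0.4611  0.2269]
 [ 0.4371 -0.007 ]
 [ 0.4379  0.0016]
 [ 0.6927 -0.0281]]
-0.10251216293939235 [0.56908276 0.02530199] [[-4.1, -1.4], [1.9, -0.7], [2.3, 2.1]]
-0.10203273993992551 [0.56956369 0.02897726] [[-4.5, -5.2], [1.5, -4.3], [1.8, -1.5], [2.6, 7.1], [-1.3, 3.9]]
[[0.59, 0.338], [0.358, 0.319], [0.343, 0.485], [0.579, 0.501]] [[0.587, 0.497], [0.622, 0.335], [0.377, 0.315], [0.348, 0.478]]
loop bar wrist [ 0.57423961 -0.06366849]
rocker [ 0.54483089 -0.11666744]
funnel [0.41890553 0.41762315]
```

View pics/c.png

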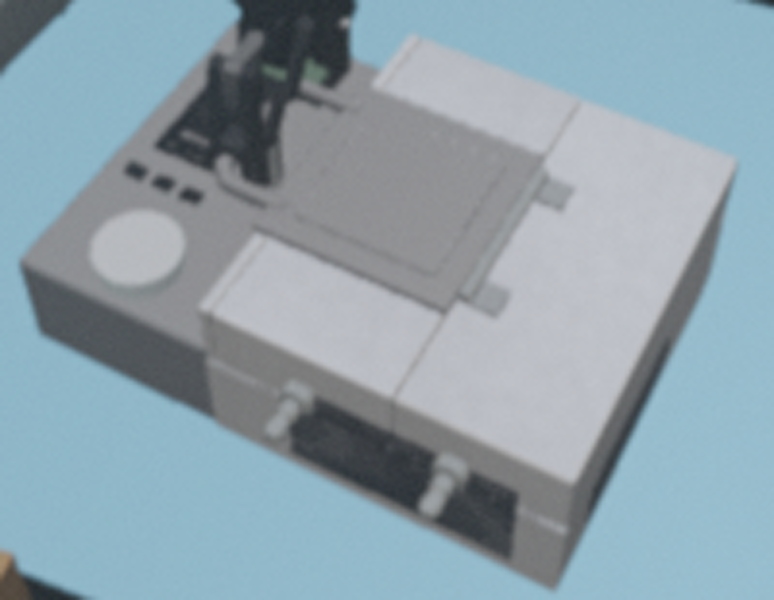

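```bash
python3 - <<'E'
from h import *
s=arm.observe()
sc=lambda x,y:((x+.5)/5+155-.5,(y+.5)/5+140-.5)
f=lambda x,y:((x+.5)/1.5625-.5,(y+.5)/1.5625-.5)
g=lambda x,y:((x+.5)/3.87+145-.5,(y+.5)/3.87+165-.5)
P=[((.13,.19),hit("side",sc(43,272),.14)),((-.13,.19),hit("side",sc(343,440),.14)),((-.13,-.048),hit("side",sc(578,245),.14)),
((-.13,-.048),hit("wrist",f(99,312),.14,s)),((.13,-.048),hit("wrist",f(521,361),.14,s)),((.13,-.19),hit("wrist",f(466,495),.095,s)),
((-.13,-.048),hit("scene",g(413,36),.14)),((-.13,.19),hit("scene",g(738,162),.14)),((.13,.19),hit("scene",g(575,488),.14)),((.13,-.048),hit("scene",g(202,312),.14)),((.13,-.19),hit("scene",g(22,264),.095))]
m,p=zip(*P)
for k in(slice(0,3),slice(3,6),slice(6,11),slice(0,11)):
    th,t,r=fit(m[k],p[k]);print(th,t,r.tolist())
R=np.array([[np.cos(th),-np.sin(th)],[np.sin(th),np.cos(th)]])
for nm,q,z in(("loop bar",(313,412),.146),("rocker",(290,440),.10),("flapFR",(178,331),.146),("flapBR",(414,358),.146),("flapBL",(445,110),.146),("flapFL",(185,96),.146)):
    w=hit("wrist",f(*q),z,s);print(nm,w,R.T@(w-t))
print("rockerpush",t+R@[-.045,-.145], "loop",t+R@[.0,-.09])
E
```

```text
-0.10251216293939235 [0.56908276 0.02530199] [[-4.1, -1.4], [1.9, -0.7], [2.3, 2.1]]
-0.11044184020246585 [0.56923499 0.02843292] [[2.2, -1.3], [-0.4, -0.7], [-1.8, 2.1]]
-0.11583662585755787 [0.57618798 0.02837421] [[1.2, 0.4], [2.1, -3.6], [-1.0, -2.2], [-0.7, 1.8], [-1.7, 3.7]]
-0.10988682391313823 [0.5721509  0.02740874] [[-8.5, -2.4], [-2.7, -3.6], [-0.6, -1.0], [-0.7, -0.2], [-3.4, 0.2], [-4.8, 3.0], [5.0, 2.1], [7.4, -2.0], [4.1, -2.1], [3.0, 2.0], [1.1, 4.0]]
loop bar [ 0.57423961 -0.06366849] [ 0.01206418 -0.09029884]
rocker [ 0.54483089 -0.11666744] [-0.011355   -0.14620326]
flapFR [ 0.49761503 -0.01485658] [-0.06945124 -0.05018444]
flapBR [ 0.63176956 -0.02877901] [ 0.06542095 -0.04931073]
flapBL [0.64597661 0.099458  ] [0.0654791  0.07971085]
flapFL [0.51368891 0.11367608] [-0.06756995  0.07933573]
rockerpush [ 0.51152077 -0.11178173] loop [ 0.56228097 -0.06204842]
```

Request:
{"name": "move_arm", "arguments": {"commands": [{"jaw":255,"yaw":0.12},{"jaw":255,"yaw":0.12},{"jaw":255,"yaw":0.12},{"jaw":255,"yaw":0.12},{"jaw":255,"yaw":0.12},{"jaw":255,"yaw":0.12},{"jaw":255,"yaw":0.12},{"jaw":255,"yaw":0.12},{"jaw":255,"yaw":0.12},{"jaw":255,"yaw":0.12}]}}

```text
$.commands[0]: bad value
```

Request:
{"name": "move_arm", "arguments": {"commands": [{"jaw":255,"yaw":0.12},{"jaw":255,"yaw":0.12},{"jaw":255,"yaw":0.12},{"jaw":255,"yaw":0.12},{"jaw":255,"tx":-0.025,"ty":0.031},{"jaw":255,"tx":-0.025,"ty":0.031},{"jaw":255,"tx":-0.025,"ty":0.031},{"jaw":255,"tx":-0.027,"ty":0.031},{"jaw":255},{"jaw":255}]}}

```text
$.commands[0]: bad value
```

```bash
python3 - <<'E'
from h import *
s=arm.observe();print({k:np.round(s[k],4).tolist() for k in("eef_pos","tcp_rot","qpos","ft_force","opening","time_s")})
w=vision.read_camera("wrist");cv2.imwrite("pics/wrist1.png",w);cv2.imwrite("pics/w1.png",cv2.resize(w,(800,600)))
E
```

```text
{'eef_pos': [0.6246, 0.0, 0.2387], 'tcp_rot': [-179.936, -0.0011, 89.9998], 'qpos': [-0.1367, 20.2569, 93.6182, 0.001, 66.1889, -0.1369], 'ft_force': [-0.4576, -0.7755, 0.0515], 'opening': 0.9992, 'time_s': 0.15}
```

View pics/w1.png

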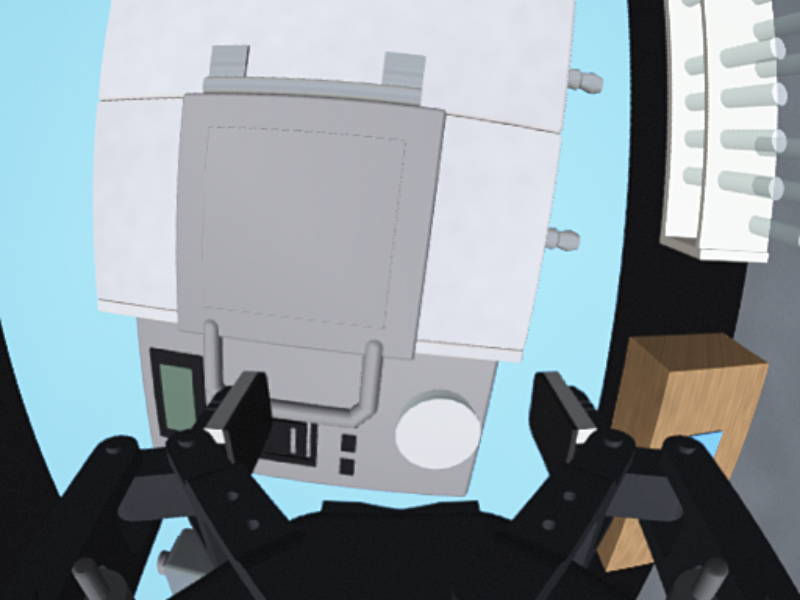

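The arm didn't move because the rows were refused, so this view is unchanged. Each row probably needs all five keys.

Request:
{"name": "move_arm", "arguments": {"commands": [{"jaw":255,"tx":0,"ty":0,"tz":0,"yaw":0.12},{"jaw":255,"tx":0,"ty":0,"tz":0,"yaw":0.12},{"jaw":255,"tx":0,"ty":0,"tz":0,"yaw":0.12},{"jaw":255,"tx":0,"ty":0,"tz":0,"yaw":0.12},{"jaw":255,"tx":0,"ty":0,"tz":0,"yaw":0.12},{"jaw":255,"tx":0,"ty":0,"tz":0,"yaw":0.12},{"jaw":255,"tx":0,"ty":0,"tz":0,"yaw":0.12},{"jaw":255,"tx":0,"ty":0,"tz":0,"yaw":0.12},{"jaw":255,"tx":0,"ty":0,"tz":0,"yaw":0.12},{"jaw":255,"tx":0,"ty":0,"tz":0,"yaw":0.12}]}}

```text
time_s: 1.03
eef_pos: [0.6249, -0.0, 0.2391]
tcp_rot: [-180.0, 0.0, 20.9]
ft_force: [0.7, 0.3, 0.3]
opening: -0.003
finger_force: 0.0
```

Request:
{"name": "move_arm", "arguments": {"commands": [{"jaw":255,"tx":0,"ty":0,"tz":0,"yaw":0.12},{"jaw":255,"tx":0,"ty":0,"tz":0,"yaw":0.12},{"jaw":255,"tx":0,"ty":0,"tz":0,"yaw":0.12},{"jaw":255,"tx":0,"ty":0,"tz":0,"yaw":0.12},{"jaw":255,"tx":-0.025,"ty":0.031,"tz":0,"yaw":0},{"jaw":255,"tx":-0.025,"ty":0.031,"tz":0,"yaw":0},{"jaw":255,"tx":-0.025,"ty":0.031,"tz":0,"yaw":0},{"jaw":255,"tx":-0.027,"ty":0.031,"tz":0,"yaw":0},{"jaw":255,"tx":0,"ty":0,"tz":0,"yaw":0},{"jaw":255,"tx":0,"ty":0,"tz":0,"yaw":0}]}}

```text
time_s: 1.87
eef_pos: [0.5088, -0.1133, 0.2395]
tcp_rot: [180.0, 0.0, -6.4]
ft_force: [0.1, 0.4, 0.6]
opening: -0.0
finger_force: 0.0
```

```bash
python3 - <<'E'
from h import *
s=arm.observe();print({k:np.round(s[k],4).tolist() for k in("eef_pos","tcp_rot","qpos","ft_force","opening","time_s")})
w=vision.read_camera("wrist");cv2.imwrite("pics/wrist2.png",w);cv2.imwrite("pics/w2.png",cv2.resize(w,(800,600)))
E
```

```text
{'eef_pos': [0.5088, -0.1133, 0.2395], 'tcp_rot': [179.9985, 0.0019, -6.417], 'qpos': [-12.7229, 10.9675, 106.1747, -0.0019, 62.8595, 83.695], 'ft_force': [0.1053, 0.3811, 0.5613], 'opening': -0.0004, 'time_s': 1.8667}
```

View pics/w2.png

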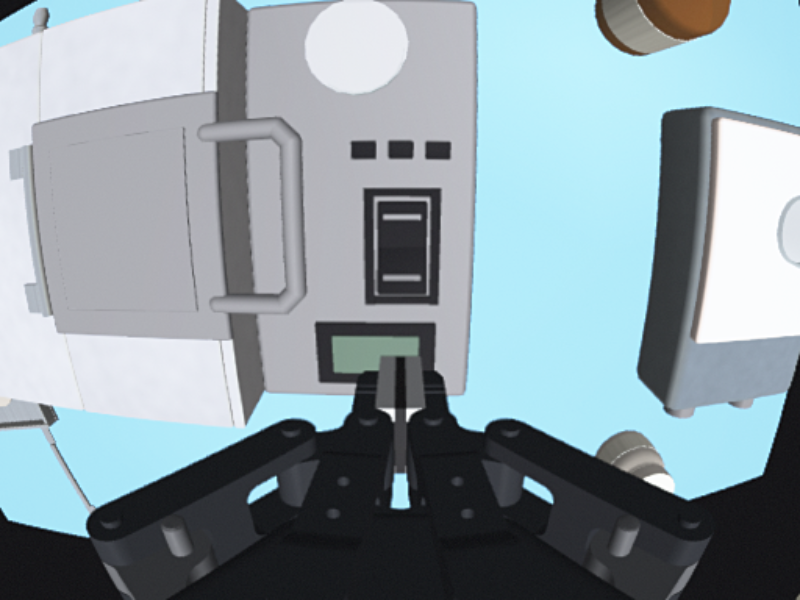

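The wrist view shows the rocker bezel (363–440, 188–303), the loop bar at x≈293 with its ends at y 130–300, and the dish at (357,45).

```bash
python3 - <<'E'
from h import *
s={"eef_pos":[.5088,-.1133,.2395],"tcp_rot":[180,0,-6.417]}
f=lambda x,y:((x+.5)/1.5625-.5,(y+.5)/1.5625-.5)
th=-.110;t=np.array([.570,.0275]);R=np.array([[np.cos(th),-np.sin(th)],[np.sin(th),np.cos(th)]])
Rt=R;e=np.array(s["eef_pos"][:2])
for nm,q,z in(("bezTL",(363,188),.096),("bezTR",(440,189),.096),("bezBR",(439,304),.096),("bezBL",(364,303),.096),("rockfar",(402,201),.1),("rocknear",(402,293),.108),
 ("bar",(292,215),.1515),("barfar",(293,138),.146),("barnear",(297,295),.146),("blkFR",(243,427),.14),("blkR",(217,92),.14),("blkBR",(207,-60),.14),("conFR",(465,394),.095),("conR",(478,4),.095)):
    w=hit("wrist",f(*q),z,s);print(nm,w.round(4),"chiller",(R.T@(w-t)).round(4),"tool move",(R.T@(w-e)*[1,-1]).round(4))
E
```

```text
bezTL [ 0.5665 -0.0957] chiller [ 0.0101 -0.1228] tool move [ 0.0554 -0.0239]
bezTR [ 0.5608 -0.1412] chiller [ 0.0094 -0.1687] tool move [0.0547 0.022 ]
bezBR [ 0.4891 -0.1338] chiller [-0.0627 -0.1692] tool move [-0.0173  0.0226]
bezBL [ 0.4951 -0.0869] chiller [-0.0619 -0.1219] tool move [-0.0165 -0.0247]
rockfar [ 0.5564 -0.1179] chiller [ 0.0024 -0.146 ] tool move [ 0.0478 -0.0007]
rocknear [ 0.5026 -0.1118] chiller [-0.0517 -0.1459] tool move [-0.0064 -0.0008]
bar [ 0.5612 -0.0641] chiller [ 0.0014 -0.092 ] tool move [ 0.0467 -0.0546]
barfar [ 0.5989 -0.0687] chiller [ 0.0393 -0.0925] tool move [ 0.0847 -0.0542]
barnear [ 0.519  -0.0584] chiller [-0.0412 -0.091 ] tool move [ 0.0041 -0.0557]
blkFR [ 0.4368 -0.0049] chiller [-0.1288 -0.0468] tool move [-0.0834 -0.0998]
blkR [ 0.6313 -0.0296] chiller [ 0.0672 -0.05  ] tool move [ 0.1126 -0.0966]
blkBR [ 0.7239 -0.0299] chiller [ 0.1592 -0.0401] tool move [ 0.2046 -0.1065]
conFR [ 0.4217 -0.1464] chiller [-0.1283 -0.1892] tool move [-0.0829  0.0425]
conR [ 0.6736 -0.1771] chiller [ 0.1254 -0.192 ] tool move [0.1708 0.0453]
```

Request:
{"name": "move_arm", "arguments": {"commands": [{"jaw":255,"tx":0,"ty":0,"tz":0.035,"yaw":0},{"jaw":255,"tx":0,"ty":0,"tz":0.035,"yaw":0},{"jaw":255,"tx":0,"ty":0,"tz":0.03,"yaw":0},{"jaw":255,"tx":0,"ty":0,"tz":0.015,"yaw":0},{"jaw":255,"tx":0,"ty":0,"tz":0.005,"yaw":0},{"jaw":255,"tx":0,"ty":0,"tz":0.003,"yaw":0},{"jaw":255,"tx":0,"ty":0,"tz":0.003,"yaw":0},{"jaw":255,"tx":0,"ty":0,"tz":0,"yaw":0}]}}

```text
time_s: 2.58
eef_pos: [0.5111, -0.112, 0.1139]
tcp_rot: [180.0, -0.1, -6.2]
ft_force: [-0.4, -0.5, 0.0]
opening: 0.002
finger_force: 0.0
```

Request:
{"name": "move_arm", "arguments": {"commands": [{"jaw":255,"tx":0,"ty":0,"tz":0.002,"yaw":0},{"jaw":255,"tx":0,"ty":0,"tz":0.002,"yaw":0},{"jaw":255,"tx":0,"ty":0,"tz":0,"yaw":0}]}}

```text
time_s: 2.83
eef_pos: [0.5104, -0.1122, 0.1096]
tcp_rot: [180.0, -0.1, -6.3]
ft_force: [-0.4, 0.2, -0.3]
opening: 0.0
finger_force: 0.0
```

Request:
{"name": "move_arm", "arguments": {"commands": [{"jaw":255,"tx":0,"ty":0,"tz":0.002,"yaw":0},{"jaw":255,"tx":0,"ty":0,"tz":0,"yaw":0}]}}

```text
time_s: 3.0
eef_pos: [0.5105, -0.1123, 0.1081]
tcp_rot: [180.0, -0.1, -6.3]
ft_force: [-1.3, 0.6, 6.5]
opening: 0.0
finger_force: 3.1
```

Request:
{"name": "move_arm", "arguments": {"commands": [{"jaw":255,"tx":0,"ty":0,"tz":0.002,"yaw":0},{"jaw":255,"tx":0,"ty":0,"tz":0,"yaw":0}]}}

```text
time_s: 3.17
eef_pos: [0.5106, -0.1123, 0.1079]
tcp_rot: [180.0, -0.1, -6.3]
ft_force: [-8.3, 2.4, 30.9]
opening: -0.0
finger_force: 15.2
```

```bash
python3 - <<'E'
from h import *
w=vision.read_camera("wrist");cv2.imwrite("pics/wrist3.png",w);cv2.imwrite("pics/w3.png",cv2.resize(w[60:260,100:370],(800,593),interpolation=cv2.INTER_CUBIC))
E
```

Request:
{"name": "move_arm", "arguments": {"commands": [{"jaw":255,"tx":0,"ty":0,"tz":-0.014,"yaw":0},{"jaw":255,"tx":0,"ty":0,"tz":-0.03,"yaw":0},{"jaw":171,"tx":0,"ty":0,"tz":-0.03,"yaw":0},{"jaw":171,"tx":0,"ty":0,"tz":-0.03,"yaw":0},{"jaw":171,"tx":0,"ty":0,"tz":-0.03,"yaw":0},{"jaw":171,"tx":0,"ty":0,"tz":0,"yaw":0},{"jaw":171,"tx":0,"ty":0,"tz":0,"yaw":0}]}}

```text
time_s: 3.8
eef_pos: [0.5112, -0.1124, 0.2412]
tcp_rot: [180.0, -0.2, -6.3]
ft_force: [-0.2, -0.6, -0.4]
opening: 0.328
finger_force: 0.0
```

```bash
python3 - <<'E'
from h import *
s=arm.observe();print({k:np.round(s[k],4).tolist() for k in("eef_pos","tcp_rot","opening","time_s")})
w=vision.read_camera("wrist");cv2.imwrite("pics/wrist4.png",w)
a=cv2.imread("pics/wrist2.png")
for i in(a,w):print([int(v) for v in i[118:196,255:260].mean((1,2))])
E
```

```text
{'eef_pos': [0.5112, -0.1124, 0.2412], 'tcp_rot': [179.9732, -0.2407, -6.264], 'opening': 0.3282, 'time_s': 3.8}
[190, 188, 109, 45, 43, 42, 46, 109, 175, 196, 143, 43, 37, 45, 47, 46, 46, 40, 54, 146, 188, 192, 128, 54, 42, 46, 47, 48, 47, 47, 47, 48, 47, 47, 47, 48, 48, 48, 48, 47, 42, 39, 41, 41, 41, 41, 41, 41, 42, 43, 43, 43, 43, 44, 44, 41, 41, 76, 138, 175, 165, 121, 49, 42, 46, 47, 47, 47, 45, 53, 82, 86, 44, 47, 48, 50, 106, 170]
[187, 186, 188, 190, 178, 107, 45, 43, 43, 44, 95, 165, 191, 190, 191, 161, 82, 20, 27, 40, 41, 39, 39, 39, 35, 40, 108, 183, 180, 120, 43, 34, 37, 39, 38, 38, 37, 38, 38, 38, 38, 37, 37, 38, 42, 47, 47, 48, 47, 47, 47, 49, 48, 48, 49, 49, 48, 49, 49, 45, 48, 109, 176, 195, 167, 80, 44, 48, 50, 48, 49, 89, 136, 124, 43, 47, 48, 47]
```

Request:
{"name": "move_arm", "arguments": {"commands": [{"jaw":171,"tx":0.022,"ty":-0.027,"tz":0,"yaw":0},{"jaw":171,"tx":0.021,"ty":-0.027,"tz":0,"yaw":0},{"jaw":171,"tx":0,"ty":0,"tz":0.03,"yaw":0},{"jaw":171,"tx":0,"ty":0,"tz":0.03,"yaw":0},{"jaw":171,"tx":0,"ty":0,"tz":0.01,"yaw":0},{"jaw":171,"tx":0,"ty":0,"tz":0,"yaw":0}]}}

```text
time_s: 4.35
eef_pos: [0.5558, -0.0628, 0.1653]
tcp_rot: [-180.0, 0.4, -6.2]
ft_force: [0.3, -0.6, -1.0]
opening: 0.327
finger_force: 0.0
```

```bash
python3 - <<'E'
from h import *
s=arm.observe();print({k:np.round(s[k],4).tolist() for k in("eef_pos","tcp_rot","opening","time_s")})
w=vision.read_camera("wrist");cv2.imwrite("pics/w5.png",cv2.resize(w,(800,600)))
E
```

```text
{'eef_pos': [0.5558, -0.0628, 0.1653], 'tcp_rot': [-179.9993, 0.4486, -6.2496], 'opening': 0.3273, 'time_s': 4.35}
```

View pics/w5.png

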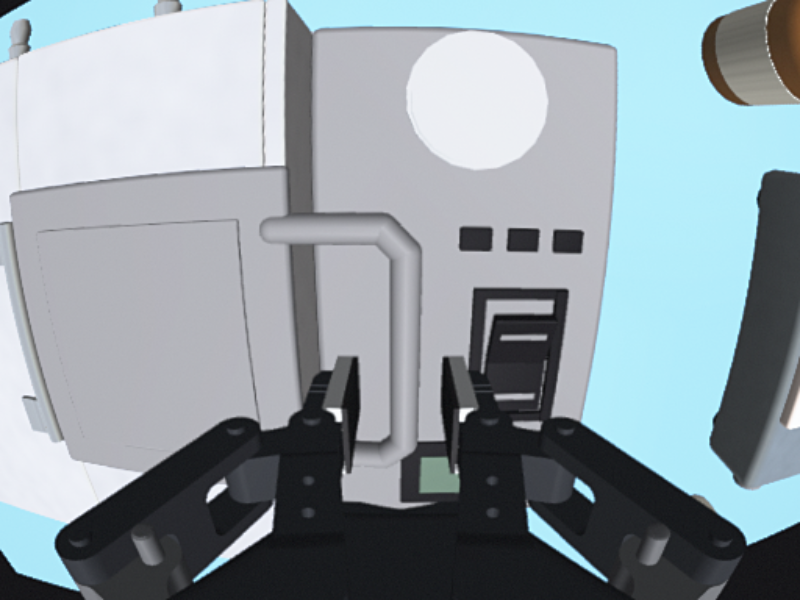

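The bar (x≈403) is centred between the pads (345/455), the finger has clear room beside the block, and the rocker has tipped over. Now I'll descend and grip.

Request:
{"name": "move_arm", "arguments": {"commands": [{"jaw":171,"tx":0.001,"ty":0,"tz":0.015,"yaw":0},{"jaw":171,"tx":0,"ty":0,"tz":0.013,"yaw":0},{"jaw":171,"tx":0,"ty":0,"tz":0,"yaw":0}]}}

```text
time_s: 4.65
eef_pos: [0.5591, -0.0636, 0.1407]
tcp_rot: [-180.0, 0.1, -6.3]
ft_force: [-1.3, -0.6, -0.4]
opening: 0.326
finger_force: 0.0
```

Request:
{"name": "move_arm", "arguments": {"commands": [{"jaw":255,"tx":0,"ty":0,"tz":0,"yaw":0},{"jaw":255,"tx":0,"ty":0,"tz":0,"yaw":0},{"jaw":255,"tx":0,"ty":0,"tz":0,"yaw":0},{"jaw":255,"tx":0,"ty":0,"tz":0,"yaw":0}]}}

```text
time_s: 4.98
eef_pos: [0.5601, -0.0647, 0.1428]
tcp_rot: [179.9, -0.1, -6.2]
ft_force: [-0.8, -7.0, -0.5]
opening: 0.099
finger_force: 58.5
```

Request:
{"name": "move_arm", "arguments": {"commands": [{"jaw":255,"tx":0,"ty":-0.0009,"tz":-0.0176,"yaw":0},{"jaw":255,"tx":0,"ty":-0.0026,"tz":-0.0174,"yaw":0},{"jaw":255,"tx":0,"ty":-0.0044,"tz":-0.017,"yaw":0},{"jaw":255,"tx":0,"ty":-0.006,"tz":-0.0165,"yaw":0},{"jaw":255,"tx":0,"ty":0,"tz":0,"yaw":0}]}}

```text
time_s: 5.4
eef_pos: [0.5617, -0.0504, 0.2144]
tcp_rot: [179.9, -0.2, -6.2]
ft_force: [-3.6, -8.5, 3.6]
opening: 0.098
finger_force: 59.0
```

Request:
{"name": "move_arm", "arguments": {"commands": [{"jaw":255,"tx":0,"ty":-0.0077,"tz":-0.0158,"yaw":0},{"jaw":255,"tx":0,"ty":-0.0092,"tz":-0.015,"yaw":0},{"jaw":255,"tx":0,"ty":-0.0106,"tz":-0.014,"yaw":0},{"jaw":255,"tx":0,"ty":-0.012,"tz":-0.0129,"yaw":0},{"jaw":255,"tx":0,"ty":-0.0132,"tz":-0.0116,"yaw":0},{"jaw":255,"tx":0,"ty":-0.0143,"tz":-0.0102,"yaw":0},{"jaw":255,"tx":0,"ty":0,"tz":0,"yaw":0}]}}

```text
time_s: 5.98
eef_pos: [0.5698, 0.0167, 0.2952]
tcp_rot: [179.9, -0.4, -6.2]
ft_force: [-6.0, -11.7, 18.9]
opening: 0.1
finger_force: 61.8
```

Request:
{"name": "move_arm", "arguments": {"commands": [{"jaw":255,"tx":0,"ty":-0.0153,"tz":-0.0088,"yaw":0},{"jaw":255,"tx":0,"ty":-0.0161,"tz":-0.0072,"yaw":0},{"jaw":255,"tx":0,"ty":-0.0167,"tz":-0.0055,"yaw":0},{"jaw":255,"tx":0,"ty":-0.0172,"tz":-0.0039,"yaw":0},{"jaw":255,"tx":0,"ty":-0.0174,"tz":-0.0021,"yaw":0},{"jaw":255,"tx":0,"ty":0,"tz":0,"yaw":0}]}}

```text
time_s: 6.48
eef_pos: [0.5793, 0.1016, 0.3213]
tcp_rot: [-179.9, -0.4, -6.2]
ft_force: [-0.5, -1.8, 14.5]
opening: 0.095
finger_force: 62.7
```

Request:
{"name": "move_arm", "arguments": {"commands": [{"jaw":255,"tx":0,"ty":-0.0176,"tz":-0.0004,"yaw":0},{"jaw":255,"tx":0,"ty":-0.0175,"tz":0.0014,"yaw":0},{"jaw":255,"tx":0,"ty":-0.0173,"tz":0.0031,"yaw":0},{"jaw":255,"tx":0,"ty":-0.0169,"tz":0.0048,"yaw":0},{"jaw":255,"tx":0,"ty":-0.0163,"tz":0.0065,"yaw":0},{"jaw":255,"tx":0,"ty":0,"tz":0,"yaw":0}]}}

```text
time_s: 6.98
eef_pos: [0.5875, 0.1882, 0.3028]
tcp_rot: [-179.8, -0.1, -6.2]
ft_force: [-0.5, 6.2, 7.3]
opening: 0.097
finger_force: 62.2
```

Request:
{"name": "move_arm", "arguments": {"commands": [{"jaw":255,"tx":0,"ty":-0.0156,"tz":0.0081,"yaw":0},{"jaw":255,"tx":0,"ty":-0.0147,"tz":0.0096,"yaw":0},{"jaw":255,"tx":0,"ty":0,"tz":0,"yaw":0}]}}

```text
time_s: 7.23
eef_pos: [0.5922, 0.2174, 0.284]
tcp_rot: [-179.8, -0.3, -6.2]
ft_force: [-3.4, 5.4, 6.5]
opening: 0.098
finger_force: 62.7
```

Request:
{"name": "move_arm", "arguments": {"commands": [{"jaw":165,"tx":0,"ty":0,"tz":0,"yaw":0},{"jaw":165,"tx":0,"ty":-0.006,"tz":-0.004,"yaw":0},{"jaw":165,"tx":0,"ty":0,"tz":-0.015,"yaw":0},{"jaw":165,"tx":0,"ty":0,"tz":-0.025,"yaw":0},{"jaw":165,"tx":0,"ty":0,"tz":-0.025,"yaw":0},{"jaw":165,"tx":0,"ty":0,"tz":0,"yaw":0}]}}

```text
time_s: 7.73
eef_pos: [0.5924, 0.2213, 0.3586]
tcp_rot: [-179.8, -0.4, -6.3]
ft_force: [0.3, 0.6, 0.9]
opening: 0.356
finger_force: 0.0
```

Request:
{"name": "move_arm", "arguments": {"commands": [{"jaw":140,"tx":0,"ty":0.036,"tz":0,"yaw":0},{"jaw":140,"tx":0,"ty":0.036,"tz":0,"yaw":0},{"jaw":140,"tx":0,"ty":0.036,"tz":0,"yaw":0},{"jaw":140,"tx":0,"ty":0.036,"tz":0,"yaw":0},{"jaw":140,"tx":0,"ty":0.036,"tz":0.02,"yaw":0},{"jaw":140,"tx":0,"ty":0,"tz":0.03,"yaw":0},{"jaw":140,"tx":0,"ty":0,"tz":0,"yaw":0},{"jaw":140,"tx":0,"ty":0,"tz":0,"yaw":0}]}}

```text
time_s: 8.4
eef_pos: [0.5702, 0.0415, 0.3021]
tcp_rot: [180.0, 0.2, -6.3]
ft_force: [0.2, 0.8, 0.1]
opening: 0.451
finger_force: 0.0
```

```bash
python3 - <<'E'
from h import *
s=arm.observe();print({k:np.round(s[k],4).tolist() for k in("eef_pos","tcp_rot","opening","time_s")})
w=vision.read_camera("wrist");cv2.imwrite("pics/wrist6.png",w);cv2.imwrite("pics/w6.png",cv2.resize(w,(800,600)))
E
```

```text
{'eef_pos': [0.5702, 0.0415, 0.3021], 'tcp_rot': [179.9934, 0.1773, -6.3224], 'opening': 0.4509, 'time_s': 8.4}
```

View pics/w6.png

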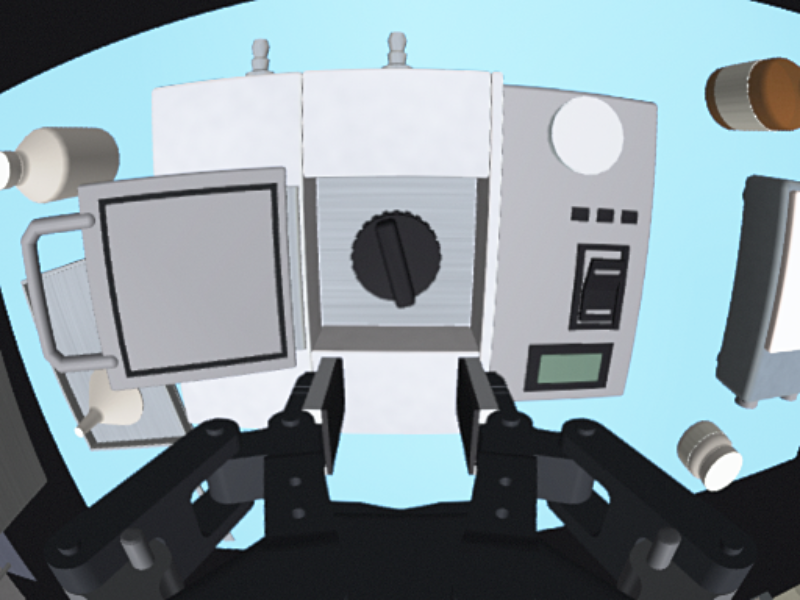

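The flap is fully back. The cap is at about (396,257), with its grip bar running from (385,222) to (405,303), slightly anticlockwise from home. Next I'll measure it.

```bash
python3 - <<'E'
from h import *
s={"eef_pos":[.5702,.0415,.3021],"tcp_rot":[179.99,.177,-6.322]}
f=lambda x,y:((x+.5)/1.5625-.5,(y+.5)/1.5625-.5)
th=-.110;t=np.array([.570,.0275]);R=np.array([[np.cos(th),-np.sin(th)],[np.sin(th),np.cos(th)]])
w=cv2.imread("pics/wrist6.png");g=cv2.cvtColor(w,cv2.COLOR_BGR2GRAY)
roi=np.zeros_like(g);roi[125:205,215:295]=1
m=((g<75)&(roi>0)).astype(np.uint8)
n,l,st,ce=cv2.connectedComponentsWithStats(m);k=1+st[1:,4].argmax();print(st[k],ce[k])
c=max(cv2.findContours((l==k).astype(np.uint8),cv2.RETR_EXTERNAL,2)[0],key=cv2.contourArea)
(x,y),r=cv2.minEnclosingCircle(c)
C=hit("wrist",(x,y),.108,s);print("disc",x,y,r,C,"ch",R.T@(C-t))
a=hit("wrist",f(386,222),.137,s);b=hit("wrist",f(404.5,303),.137,s)
v=a-b;print("bar",a,b,np.linalg.norm(v),"yaw",np.arctan2(v[1],v[0]),"mid",(a+b)/2,"ch",R.T@((a+b)/2-t))
for q in((304,177),(491,177),(493,349),(303,350)):
    p=hit("wrist",f(*q),.14,s);print("well",p,R.T@(p-t))
# tray: left visible front corner etc, bottles
F=lambda n,q,z:print(n,q,hit(n,f(*q),z).round(3))
F("side",(217,407),0);F("scene",(566,540),0)
E
```

```text
[ 225  135   57   62 2571] [253.24854142 163.90042785]
disc 253.5 165.56666564941406 30.764328002929688 [0.57064235 0.04609794] ch [-0.00140318  0.01855605]
bar [0.60239013 0.04903091] [0.54614376 0.04310018] 0.05655817959766675 yaw 0.10505372748771831 mid [0.57426695 0.04606554] ch [0.00220306 0.01892175]
well [0.63849976 0.09775967] [0.06037277 0.07735482]
well [ 0.62510916 -0.02122404] [ 0.06012493 -0.04237977]
well [ 0.50612751 -0.015404  ] [-0.05877652 -0.0496565 ]
well [0.52016165 0.11812059] [-0.0594853   0.08460172]
side (217, 407) [0.69 0.37]
scene (566, 540) [0.719 0.369]
```

Request:
{"name": "move_arm", "arguments": {"commands": [{"jaw":140,"tx":0.0013,"ty":-0.0048,"tz":0,"yaw":-0.1075},{"jaw":140,"tx":0,"ty":0,"tz":0.035,"yaw":-0.1075},{"jaw":140,"tx":0,"ty":0,"tz":0.035,"yaw":0},{"jaw":140,"tx":0,"ty":0,"tz":0.035,"yaw":0},{"jaw":140,"tx":0,"ty":0,"tz":0.035,"yaw":0},{"jaw":140,"tx":0,"ty":0,"tz":0.015,"yaw":0},{"jaw":140,"tx":0,"ty":0,"tz":0,"yaw":0}]}}

```text
time_s: 9.03
eef_pos: [0.5718, 0.0475, 0.1454]
tcp_rot: [-180.0, 0.3, 6.2]
ft_force: [-0.7, 0.4, 0.8]
opening: 0.45
finger_force: 0.0
```

```bash
python3 - <<'E'
from h import *
s=arm.observe();print({k:np.round(s[k],4).tolist() for k in("eef_pos","tcp_rot","opening","qpos","ft_force")})
w=vision.read_camera("wrist");cv2.imwrite("pics/wrist7.png",w)
E
```

```text
{'eef_pos': [0.5718, 0.0475, 0.1454], 'tcp_rot': [-179.9807, 0.2542, 6.1548], 'opening': 0.4499, 'qpos': [4.5903, 21.9609, 104.4895, 0.0153, 53.8042, 88.4265], 'ft_force': [-0.6955, 0.4277, 0.7697]}
```

Request:
{"name": "move_arm", "arguments": {"commands": [{"jaw":140,"tx":0,"ty":0,"tz":0.012,"yaw":0},{"jaw":140,"tx":0,"ty":0,"tz":0.01,"yaw":0},{"jaw":140,"tx":0,"ty":0,"tz":0,"yaw":0},{"jaw":140,"tx":0,"ty":0,"tz":0,"yaw":0}]}}

```text
time_s: 9.42
eef_pos: [0.5731, 0.0464, 0.1259]
tcp_rot: [-180.0, -0.0, 6.1]
ft_force: [-0.5, -0.9, 0.2]
opening: 0.449
finger_force: 0.0
```

Request:
{"name": "move_arm", "arguments": {"commands": [{"jaw":255,"tx":0,"ty":0,"tz":0,"yaw":0},{"jaw":255,"tx":0,"ty":0,"tz":0,"yaw":0},{"jaw":255,"tx":0,"ty":0,"tz":0,"yaw":0},{"jaw":255,"tx":0,"ty":0,"tz":0,"yaw":0}]}}

```text
time_s: 9.75
eef_pos: [0.5736, 0.0462, 0.1265]
tcp_rot: [180.0, -0.1, 6.1]
ft_force: [-1.5, -0.2, 5.5]
opening: 0.146
finger_force: 59.9
```

Request:
{"name": "move_arm", "arguments": {"commands": [{"jaw":255,"tx":0,"ty":0,"tz":0,"yaw":-0.12},{"jaw":255,"tx":0,"ty":0,"tz":0,"yaw":-0.12},{"jaw":255,"tx":0,"ty":0,"tz":0,"yaw":-0.12},{"jaw":255,"tx":0,"ty":0,"tz":0,"yaw":-0.12},{"jaw":255,"tx":0,"ty":0,"tz":0,"yaw":-0.12},{"jaw":255,"tx":0,"ty":0,"tz":0,"yaw":0}]}}

```text
time_s: 10.25
eef_pos: [0.5737, 0.0463, 0.1266]
tcp_rot: [179.9, -0.1, 40.9]
ft_force: [-1.0, 0.8, 4.7]
opening: 0.147
finger_force: 60.0
```

Request:
{"name": "move_arm", "arguments": {"commands": [{"jaw":255,"tx":0,"ty":0,"tz":0,"yaw":-0.12},{"jaw":255,"tx":0,"ty":0,"tz":0,"yaw":-0.12},{"jaw":255,"tx":0,"ty":0,"tz":0,"yaw":-0.12},{"jaw":255,"tx":0,"ty":0,"tz":0,"yaw":-0.12},{"jaw":255,"tx":0,"ty":0,"tz":0,"yaw":-0.12},{"jaw":255,"tx":0,"ty":0,"tz":0,"yaw":0}]}}

```text
time_s: 10.75
eef_pos: [0.5737, 0.0463, 0.1266]
tcp_rot: [179.9, -0.0, 75.3]
ft_force: [-1.3, 0.4, 5.7]
opening: 0.151
finger_force: 60.0
```

Request:
{"name": "move_arm", "arguments": {"commands": [{"jaw":255,"tx":0,"ty":0,"tz":0,"yaw":-0.12},{"jaw":255,"tx":0,"ty":0,"tz":0,"yaw":-0.12},{"jaw":255,"tx":0,"ty":0,"tz":0,"yaw":-0.12},{"jaw":255,"tx":0,"ty":0,"tz":0,"yaw":-0.12},{"jaw":255,"tx":0,"ty":0,"tz":0,"yaw":-0.12},{"jaw":255,"tx":0,"ty":0,"tz":0,"yaw":0}]}}

```text
time_s: 11.25
eef_pos: [0.5736, 0.0463, 0.1265]
tcp_rot: [179.9, 0.0, 109.6]
ft_force: [-1.2, 0.8, 6.1]
opening: 0.149
finger_force: 60.1
```

Request:
{"name": "move_arm", "arguments": {"commands": [{"jaw":255,"tx":0,"ty":0,"tz":0,"yaw":-0.12},{"jaw":255,"tx":0,"ty":0,"tz":0,"yaw":-0.12},{"jaw":255,"tx":0,"ty":0,"tz":0,"yaw":-0.11},{"jaw":255,"tx":0,"ty":0,"tz":0,"yaw":0},{"jaw":255,"tx":0,"ty":0,"tz":0,"yaw":0}]}}

```text
time_s: 11.67
eef_pos: [0.5732, 0.0462, 0.1265]
tcp_rot: [180.0, 0.0, 129.3]
ft_force: [-2.7, -0.2, 8.4]
opening: 0.15
finger_force: 60.3
```

Request:
{"name": "move_arm", "arguments": {"commands": [{"jaw":255,"tx":0,"ty":0,"tz":-0.003,"yaw":0},{"jaw":255,"tx":0,"ty":0,"tz":-0.003,"yaw":0},{"jaw":255,"tx":0,"ty":0,"tz":0,"yaw":0}]}}

```text
time_s: 11.92
eef_pos: [0.5731, 0.0462, 0.1322]
tcp_rot: [180.0, 0.0, 129.2]
ft_force: [-0.0, -0.1, -0.8]
opening: 0.152
finger_force: 59.2
```

Request:
{"name": "move_arm", "arguments": {"commands": [{"jaw":255,"tx":0,"ty":0,"tz":-0.02,"yaw":0},{"jaw":255,"tx":0,"ty":0,"tz":-0.034,"yaw":0},{"jaw":255,"tx":0,"ty":0,"tz":-0.034,"yaw":0},{"jaw":255,"tx":0,"ty":0,"tz":-0.034,"yaw":0},{"jaw":255,"tx":0,"ty":0,"tz":-0.034,"yaw":0},{"jaw":255,"tx":0,"ty":0,"tz":-0.034,"yaw":0},{"jaw":255,"tx":0,"ty":0,"tz":0,"yaw":0}]}}

```text
time_s: 12.5
eef_pos: [0.576, 0.0465, 0.329]
tcp_rot: [179.5, 0.3, 129.2]
ft_force: [0.5, 0.3, 0.6]
opening: 0.149
finger_force: 59.2
```

Request:
{"name": "move_arm", "arguments": {"commands": [{"jaw":255,"tx":0.0317,"ty":0.0203,"tz":0,"yaw":0},{"jaw":255,"tx":0.0317,"ty":0.0203,"tz":0,"yaw":0},{"jaw":255,"tx":0.0317,"ty":0.0203,"tz":0,"yaw":0},{"jaw":255,"tx":0.0317,"ty":0.0203,"tz":0,"yaw":0},{"jaw":255,"tx":0.0317,"ty":0.0203,"tz":0,"yaw":0},{"jaw":255,"tx":0.0317,"ty":0.0203,"tz":0,"yaw":0},{"jaw":255,"tx":0.0317,"ty":0.0203,"tz":0,"yaw":0},{"jaw":255,"tx":0.0317,"ty":0.0203,"tz":0,"yaw":0},{"jaw":255,"tx":0.0317,"ty":0.0203,"tz":0,"yaw":0},{"jaw":255,"tx":0.0317,"ty":0.0203,"tz":0,"yaw":0}]}}

```text
time_s: 13.33
eef_pos: [0.529, 0.4219, 0.3209]
tcp_rot: [-180.0, 0.0, 129.2]
ft_force: [0.7, -0.3, -0.7]
opening: 0.147
finger_force: 59.1
```

Request:
{"name": "move_arm", "arguments": {"commands": [{"jaw":255,"tx":0,"ty":0,"tz":0,"yaw":0},{"jaw":255,"tx":0,"ty":0,"tz":0,"yaw":0},{"jaw":255,"tx":0,"ty":0,"tz":0,"yaw":0}]}}

```text
time_s: 13.58
eef_pos: [0.5294, 0.4198, 0.3208]
tcp_rot: [-179.9, 0.0, 129.3]
ft_force: [0.2, -1.0, -0.8]
opening: 0.148
finger_force: 59.1
```

```bash
python3 - <<'E'
from h import *
s=arm.observe();print({k:np.round(s[k],4).tolist() for k in("eef_pos","tcp_rot","opening","finger_force","ft_force")})
w=vision.read_camera("wrist");cv2.imwrite("pics/wrist8.png",w);cv2.imwrite("pics/w8.png",cv2.resize(w,(800,600)))
E
```

```text
{'eef_pos': [0.5294, 0.4198, 0.3208], 'tcp_rot': [-179.9154, 0.0239, 129.2884], 'opening': 0.148, 'finger_force': 59.1291, 'ft_force': [0.1878, -1.0019, -0.8367]}
```

View pics/w8.png

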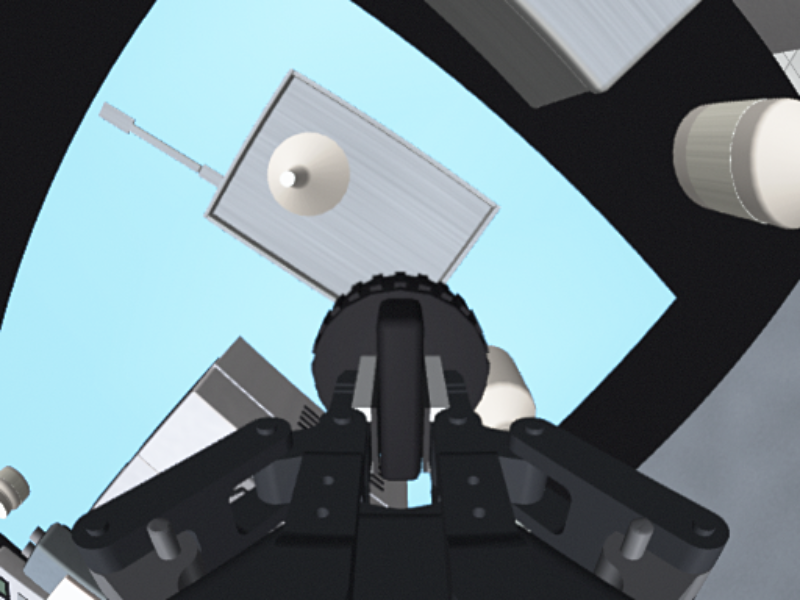

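The cap is held squarely at the bar's middle. The tray's rim corners are at (293,71), (497,207) and (207,216), and the funnel is at (309,174).

```bash
python3 - <<'E'
from h import *
s={"eef_pos":[.5294,.4198,.3208],"tcp_rot":[-179.92,.024,129.29]}
f=lambda x,y:((x+.5)/1.5625-.5,(y+.5)/1.5625-.5)
m=[(-.12,.085),(.12,.085),(-.12,-.085)]
p=[hit("wrist",f(*q),.022,s) for q in((293,70),(498,207),(206,216))]
th,t,r=fit(m,p);print(th,t,r.tolist(),np.round(p,4).tolist())
c,sn=np.cos(th),np.sin(th);R=np.array([[c,-sn],[sn,c]])
fn=hit("wrist",f(309,174),.01,s);print("funnel tray",R.T@(fn-t))
for tx in(.058,):
    g=t+R@[tx,0];d=g-np.array(s["eef_pos"][:2]);a=np.radians(129.29)
    print("target",g,"tool tx,ty",d@[np.cos(a),np.sin(a)],d@[np.sin(a),-np.cos(a)])
E
```

```text
0.08612005309121755 [0.4749021  0.40952355] [[2.5, -1.2], [-4.7, -2.2], [2.2, 3.4]] [[0.3505, 0.4826], [0.5825, 0.5024], [0.3648, 0.3179]]
funnel tray [-0.05095168  0.0071351 ]
target [0.53268715 0.41451234] tool tx,ty -0.006173958590373594 -0.0008042963931472746
```

Request:
{"name": "move_arm", "arguments": {"commands": [{"jaw":255,"tx":-0.006,"ty":-0.001,"tz":0.02,"yaw":0},{"jaw":255,"tx":0,"ty":0,"tz":0.035,"yaw":0},{"jaw":255,"tx":0,"ty":0,"tz":0.035,"yaw":0},{"jaw":255,"tx":0,"ty":0,"tz":0.035,"yaw":0},{"jaw":255,"tx":0,"ty":0,"tz":0.035,"yaw":0},{"jaw":255,"tx":0,"ty":0,"tz":0.035,"yaw":0},{"jaw":255,"tx":0,"ty":0,"tz":0.035,"yaw":0},{"jaw":255,"tx":0,"ty":0,"tz":0.03,"yaw":0},{"jaw":255,"tx":0,"ty":0,"tz":0.01,"yaw":0},{"jaw":255,"tx":0,"ty":0,"tz":0,"yaw":0}]}}

```text
time_s: 14.47
eef_pos: [0.5315, 0.4124, 0.0491]
tcp_rot: [-179.7, -0.0, 129.2]
ft_force: [-0.7, -0.0, -1.2]
opening: 0.148
finger_force: 59.1
```

Request:
{"name": "move_arm", "arguments": {"commands": [{"jaw":255,"tx":0,"ty":0,"tz":0.003,"yaw":0},{"jaw":255,"tx":0,"ty":0,"tz":0.002,"yaw":0},{"jaw":255,"tx":0,"ty":0,"tz":0,"yaw":0}]}}

```text
time_s: 14.72
eef_pos: [0.5338, 0.4154, 0.0486]
tcp_rot: [179.8, 0.0, 129.2]
ft_force: [0.8, -0.4, -0.7]
opening: 0.15
finger_force: 59.1
```

Request:
{"name": "move_arm", "arguments": {"commands": [{"jaw":255,"tx":0,"ty":0,"tz":0.002,"yaw":0},{"jaw":255,"tx":0,"ty":0,"tz":0.002,"yaw":0},{"jaw":255,"tx":0,"ty":0,"tz":0,"yaw":0},{"jaw":255,"tx":0,"ty":0,"tz":0,"yaw":0}]}}

```text
time_s: 15.05
eef_pos: [0.5327, 0.4149, 0.0429]
tcp_rot: [180.0, 0.0, 129.3]
ft_force: [0.0, -0.8, -1.0]
opening: 0.149
finger_force: 59.1
```

Request:
{"name": "move_arm", "arguments": {"commands": [{"jaw":255,"tx":0,"ty":0,"tz":0.001,"yaw":0},{"jaw":255,"tx":0,"ty":0,"tz":0,"yaw":0},{"jaw":255,"tx":0,"ty":0,"tz":0,"yaw":0}]}}

```text
time_s: 15.3
eef_pos: [0.5327, 0.4149, 0.0416]
tcp_rot: [-180.0, -0.0, 129.2]
ft_force: [-0.5, 0.8, -1.2]
opening: 0.144
finger_force: 59.2
```

Request:
{"name": "move_arm", "arguments": {"commands": [{"jaw":255,"tx":0,"ty":0,"tz":0.001,"yaw":0},{"jaw":255,"tx":0,"ty":0,"tz":0,"yaw":0},{"jaw":255,"tx":0,"ty":0,"tz":0,"yaw":0}]}}

```text
time_s: 15.55
eef_pos: [0.5327, 0.4149, 0.0416]
tcp_rot: [-180.0, -0.0, 129.2]
ft_force: [-2.7, -2.1, 7.9]
opening: 0.147
finger_force: 60.3
```

Request:
{"name": "move_arm", "arguments": {"commands": [{"jaw":150,"tx":0,"ty":0,"tz":0,"yaw":0},{"jaw":150,"tx":0,"ty":0,"tz":0,"yaw":0},{"jaw":150,"tx":0,"ty":0,"tz":0,"yaw":0},{"jaw":150,"tx":0,"ty":0,"tz":0,"yaw":0},{"jaw":150,"tx":0,"ty":0,"tz":-0.01,"yaw":0},{"jaw":150,"tx":0,"ty":0,"tz":-0.03,"yaw":0},{"jaw":150,"tx":0,"ty":0,"tz":-0.035,"yaw":0},{"jaw":150,"tx":0,"ty":0,"tz":-0.035,"yaw":0},{"jaw":150,"tx":0,"ty":0,"tz":-0.035,"yaw":0},{"jaw":150,"tx":0,"ty":0,"tz":0,"yaw":0}]}}

```text
time_s: 16.38
eef_pos: [0.5359, 0.4173, 0.1944]
tcp_rot: [179.3, 0.0, 129.2]
ft_force: [2.1, 1.6, 0.0]
opening: 0.411
finger_force: 0.0
```

```bash
python3 - <<'E'
from h import *
s=arm.observe();print({k:np.round(s[k],4).tolist() for k in("eef_pos","tcp_rot","opening","finger_force","ft_force")})
w=vision.read_camera("wrist");cv2.imwrite("pics/wrist9.png",w)
sd=vision.read_camera("side");cv2.imwrite("pics/side9.png",sd)
g=cv2.cvtColor(sd,cv2.COLOR_BGR2GRAY);m=np.zeros_like(g)
m[255:330,135:240]=(g[255:330,135:240]<60)
n,l,st,ce=cv2.connectedComponentsWithStats(m)
for k in range(1,n):
    if st[k,4]>40:print(st[k],ce[k],hit("side",ce[k],.028))
E
```

```text
{'eef_pos': [0.5359, 0.4173, 0.1944], 'tcp_rot': [179.3412, 0.0174, 129.2451], 'opening': 0.4107, 'finger_force': 0.0, 'ft_force': [2.0522, 1.6343, 0.024]}
[157 272  23  26 413] [167.77966102 286.11622276] [0.52774326 0.41852787]
```

The side view puts the cap at (0.528, 0.418) in the tray, and the gripper is empty and clear of everything. I'll let the arm settle, then hand in.

Request:
{"name": "move_arm", "arguments": {"commands": [{"jaw":150,"tx":0,"ty":0,"tz":-0.03,"yaw":0},{"jaw":150,"tx":0,"ty":0,"tz":0,"yaw":0},{"jaw":150,"tx":0,"ty":0,"tz":0,"yaw":0},{"jaw":150,"tx":0,"ty":0,"tz":0,"yaw":0},{"jaw":150,"tx":0,"ty":0,"tz":0,"yaw":0}]}}

```text
time_s: 16.9
eef_pos: [0.532, 0.4143, 0.2139]
tcp_rot: [-179.9, -0.0, 129.2]
ft_force: [0.2, -0.1, -0.1]
opening: 0.409
finger_force: 0.0
```

```bash
python3 -c "
from rig import arm
print(arm.hand_in())"
```

```text
the job is handed in; nothing more can be done
None
```

I handed the job in at about 17 s of the 72 s allowed, with the chiller switched off, the flap turned right back, and the cap unscrewed and set down grip bar up in the tray beside the funnel; hand-in returned no verdict.

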